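Take the thermal imager from its dock and aim it upwards

ROBOT

A 6-joint arm with a two-finger parallel gripper is mounted at the origin on the work surface. World frame = base frame: x ahead of the robot, y to its left, z up, the work surface at z = 0. Lengths are in m, angles in degrees, forces in N, time in s.
With the tool pointing down it reaches from about 0.35 to 0.875 m from the base axis. Payload 4.2 kg.
Tool frame: the origin (TCP) lies at the very end of the fingers, on their centre line; the grasp point (between the pads) lies 19 mm behind it (grip_point_offset is the distance from the TCP to the grasp point, in m); z points along the fingers, y is the line along which they close (so a half turn about z gives the same grasp; the last joint's range is limited). The gripper opens to 87 mm and grips with 3 to 60 N. Pads are 19 mm wide; open, the fingers measure 117 mm over their backs; the gripper's body (75 mm by 190 mm) begins 51 mm behind the grasp point.
Start: joints at [82.712, 22.042, 0.453, 0, -68.411, -14.817], TCP at [0.235, 0.579, 0.223] pointing down, gripper open.
Joint ranges: [-179.83, 179.83], [-69.29, 118.12], [-61.27, 80.66], [-181.25, 117.63], [-171.15, -9.14], [-177.46, 177.46]. Speed limits (degrees/s): [159.86, 159.86, 180, 180, 180, 180].

INTERFACE

Orientations are given as [roll, pitch, yaw] about the fixed x, y, z axes, in that order (R = Rz(yaw) Ry(pitch) Rx(roll)).
In Python, from bench import * gives the robot as it stands. The module is installed in compiled form; this text tells all that it offers.
- The arm moves only by the shell command python3 -m creep 'ROWS' [FORCE]. ROWS is JSON, a list of rows, each a list of 3 entries, a list of its own where there are three numbers: the gripper command: -1 is fully open, 1 is shut, values between are in proportion, then the shift along the tool's x, y, z in mm, then the turn about the tool's z in units of 5 degrees (1.0 is 5 degrees). In form: [[jaw, [tx, ty, tz], twist], ...]. A call has exactly 5 rows; each row is the pose to reach, as a shift and turn from the pose commanded when the call began, along the tool's axes at that moment; what a row does not reach only later rows make up. A row lasts 1/10 s, in which the tool goes at most 50 mm and 8.59 degrees, less where a joint would pass 70% of its speed; a pose out of reach is approached as far as the arm can. A call with a gripper value outside its range is refused whole. The fingers move at their own pace and stop on an object; FORCE is the grip in N (left out, the last holds). Time passes only in rows, so rows that repeat a pose let the fingers close, or fill a call up. It gives the time, the measured TCP pose, the force, the opening and the grip force at its end, in the units of the state.
- get_obs(): the state, without advancing time (a new reading comes with each control period).
- read_camera(name): name is "side" or "top"; returns (picture, depth): 480x640x3 uint8, red, green, blue; 480x640 float32, m along the optical axis (not along the pixel's ray), 0 where there is no reading.
- camera_model(name): a dict with "fx", "fy", "cx", "cy" (pixels), "world_to_cam" (4x4, takes a point from world to camera coordinates). Camera axes: x right, y up, looking along -z (the intrinsics and any distortion apply to the point x, -y, -z); pixel columns grow to the right and rows downward; lengths in m; the calibration is good to about 2 mm. A picture is of the moment at which its call begins. camera_model takes no time and is no camera call.
- job_done(): hands the job in; it is judged then, once.
The state is a dict: "t": time; "joints": joint angles; "joint_velocities": joint speeds; "tau": joint torques, N m; "position": TCP position; "eef_rot": TCP orientation; "ft_force": force on the tool from outside, world axes, zero at the start; "moment": the same for the moment, N m; "finger_gap": finger opening in m; "grip_force": force on a finger pad.
Only numpy, scipy, OpenCV 4.12 (cv2) and the standard library are available. Lean on these libraries where they do the work, as an engineer would, in place of code of your own. Each camera call takes 0.05 s, during which the arm holds its last target. There are 200 camera calls.

TASK

Turn the quarter-turn latch on the dock fully open so that its bar no longer lies over the thermal imager, then draw the imager up out of the dock and tip it nose-up until its lens looks upwards at about 35 degrees above level, not leaning to either side, as if to scan the top of a damp wall. Finish while still holding it like that in the gripper, with all of it well clear of the dock (the bottom of its grip a good 120 mm or more above the counter), the latch left open, and the mug, mouse and tape roll left where they are.

Things in the scene. Friction and masses are not known exactly. Their poses are not given: they have to be found in the camera images.
- dock: Fixed dock, base 190 x 110 x 8 mm. Origin on the counter under its well; x = the way the docked imager's lens looks (roughly away from the robot), y left, z up. Well: rectangular socket 44 (x) by 36 (y) mm inside, walls 6, floor 8 and rim 65 mm above the counter. A steel post 20 mm thick, 85 mm behind the origin (-x), carries the latch. Place and yaw vary.
- latch (a joint): Quarter-turn latch: steel bar 85 x 16 x 8 mm turning about the post. 0 = closed, bar along the dock's +x, 4 mm above the imager's head, so that it cannot be lifted; 1.571 = fully open at its stop, bar along the dock's +y. Opens anticlockwise seen from above; stops at both ends; light friction (0.06 N m), stays where left. Starts at 0 to 0.25.
- latch_hinge (a point): Point on the latch's vertical turning axis, half-way up the bar (167 mm above the counter), 85 mm behind the dock's origin; fixed, axes as the dock's.
- latch_knob (a point): Centre of the latch's upright round black knob, 18 mm in diameter and 36 mm tall, standing on the bar 75 mm from the hinge axis; from 18 mm below this point (top of the bar, 171 mm above the counter) to 18 mm above it. Moves with the bar.
- imager_head (a point): Centre of the head of the loose pistol-shaped thermal imager (0.25 to 0.43 kg). x = the way the lens looks, y = its left, z = from grip up to head. Head: grey block 120 (x) x 56 (y) x 56 (z) mm, flat sides to grip across y; lens barrel 48 mm across stands 19 mm out in front. Docked: level, centre 131 mm and top 159 mm above the counter, 15 mm ahead of the dock's origin.
- imager_foot (a point): Centre of the bottom of the imager's black pistol grip, which is 40 (x) by 32 (y) mm, 95 mm long, and points down from the head; this point is 15 mm behind and 123 mm below the head's centre in the imager's axes. Docked, it stands on the well's floor, 57 mm below the rim, with 2 mm of play on every side.
- imager: The imager as a whole; origin at the bottom of its grip, axes as at the head.
- mug: White mug, 80 mm in diameter and 90 mm tall; origin at the centre of its underside. Stands beside the dock, at least 175 mm from its origin, on either side. Leave it.
- mouse: Black computer mouse, 105 x 60 x 28 mm; origin at the centre of its underside. Lies beside the dock, on the other side from the mug. Leave it.
- tape: Brown tape roll lying flat, 64 mm across with a 38 mm hole, 24 mm tall; origin at the centre of its underside. Right of the dock's latch post. Leave it.
Not all that is in view belongs to the job. Several things have the shape of the tape; the one meant has the colours described above. Leave any purple look-alike of the imager alone.

How it is judged:
By the outcome, as a careful person would: the job done as asked, in the order asked, and still so for the second after the job is handed in, while the arm keeps its last pose, push and grip.
It also fails if it takes over 51 s, if anything falls off the work surface, if the arm or the gripper's body presses on something with over 40 N, if the wrist force passes 120 N, or if a joint passes its speed limit or range.

## Working session

There is one attempt and no reset: what is moved stays moved. The work goes in short steps, Python scripts to look and compute and a shell command to move; the robot and the scene stay as the last step left them, time stands still between calls to the robot, and variables do not carry over. Pictures are saved under pics/ and viewed, at most 10 in all, crops included, and the job is handed in when it is done.

```bash
mkdir -p pics; python3 - <<'E'
from bench import *
import cv2,numpy as np
o=get_obs();print({k:np.round(v,3).tolist() for k,v in o.items()})
for n in("top","side"):
    p,d=read_camera(n);np.savez(f"{n}0.npz",p=p,d=d);cv2.imwrite(f"pics/{n}0.png",p[:,:,::-1]);m=camera_model(n);print(n,{k:np.round(v,4).tolist() for k,v in m.items()})
E
```

```text
{'t': 0.0, 'joints': [82.713, 22.089, 0.378, -0.028, -68.412, -14.817], 'joint_velocities': [-0.139, 0.012, 0.074, -0.02, -0.026, 0.051], 'tau': [-0.0, -39.067, 18.741, 4.22, 0.011, -0.0], 'position': [0.235, 0.578, 0.221], 'eef_rot': [179.875, -0.006, -22.115], 'ft_force': [-0.163, 0.164, 0.562], 'moment': [-0.045, 0.022, 0.012], 'grip_force': 0.0, 'finger_gap': 0.087}
top {'fx': 532.681, 'fy': 532.681, 'cx': 317.0043, 'cy': 238.6251, 'world_to_cam': [[-0.165, -0.9863, -0.0054, 0.1301], [0.9666, -0.1628, 0.1978, -0.593], [-0.196, 0.0274, 0.9802, -0.8824], [0.0, 0.0, 0.0, 1.0]]}
side {'fx': 453.151, 'fy': 453.151, 'cx': 318.2097, 'cy': 237.4128, 'world_to_cam': [[0.0598, -0.9982, 0.0102, 0.0067], [0.5728, 0.0427, 0.8186, -0.4686], [-0.8175, -0.0431, 0.5743, -0.4987], [0.0, 0.0, 0.0, 1.0]]}
```

View pics/top0.png

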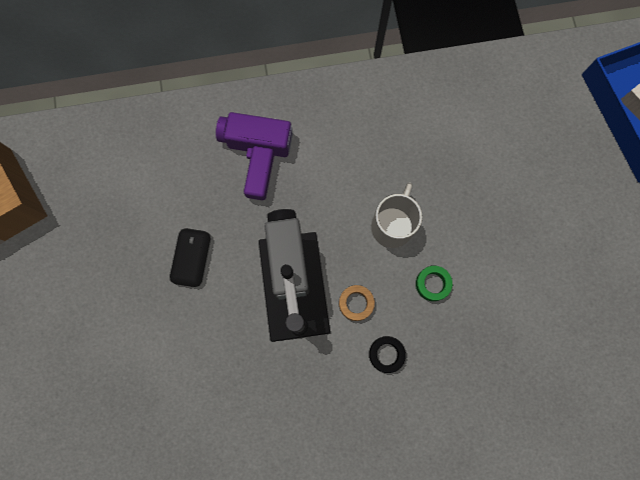

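View pics/side0.png

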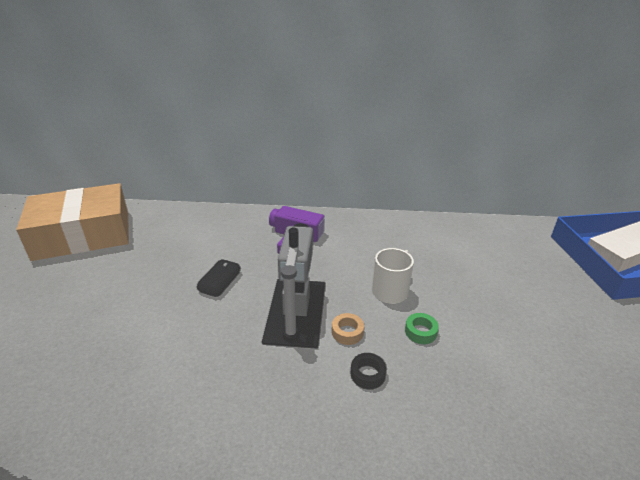

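The top view shows the docked grey imager (head near 285,245), the knob at (287,271) and the latch post at (294,322). The mouse is at (190,257), the mug at (398,216) and the brown tape at (357,303). The green ring (434,283), black ring (387,354) and purple pistol (257,150) are look-alikes. The grey imager is the one meant because it is in the dock under the latch.

```bash
cat > h.py <<'E'
import numpy as np,cv2
from bench import *
def cloud(n,p=None,d=None):
    m=camera_model(n)
    v,u=np.mgrid[:480,:640]
    X=np.stack([(u-m["cx"])/m["fx"]*d,-(v-m["cy"])/m["fy"]*d,-d],-1)
    T=np.linalg.inv(m["world_to_cam"]);return X@T[:3,:3].T+T[:3,3]
E
python3 - <<'E'
from h import *
z=np.load("top0.npz");W=cloud("top",d=z["d"]);P=z["p"].astype(int)
for u,v in[(287,271),(294,322),(290,300),(285,235),(285,250),(284,214),(190,257),(398,216),(262,260),(310,300),(370,303)]:print((u,v),np.round(W[v,u],3),P[v,u])
Z=W[...,2]
ok=(z["d"]>0);V,U=np.mgrid[:480,:640];roi=(U>240)&(U<340)&(V>195)&(V<350)&ok
def st(n,m):
    q=W[m][:,:2].astype(np.float32);r=cv2.minAreaRect(q);print(n,m.sum(),"mean",W[m].mean(0).round(4),"rect",np.round(r[0],4),np.round(r[1],4),round(r[2],2))
st("head",roi&(Z>.152)&(Z<.164)&(W[...,0]>0))
st("knob",roi&(Z>.198))
st("bar",roi&(Z>.166)&(Z<.198))
st("base",roi&(Z>.004)&(Z<.012)&(P.max(-1)<50))
tb=(P[...,0]>P[...,2]+60)&(U>330)&(U<380)&(V>280)&(V<325)&ok;st("tape",tb)
st("mouse",(U>165)&(U<215)&(V>225)&(V<290)&(Z>.015))
st("mug",(U>370)&(U<425)&(V>185)&(V<245)&(Z>.08))
E
```

```text
(287, 271) [0.536 0.086 0.208] [31 31 32]
(294, 322) [0.463 0.088 0.175] [69 68 69]
(290, 300) [0.497 0.089 0.174] [166 164 161]
(285, 235) [0.601 0.082 0.158] [106 105 104]
(285, 250) [0.577 0.085 0.159] [107 106 105]
(284, 214) [0.636 0.078 0.155] [24 24 25]
(190, 257) [0.617 0.262 0.03 ] [32 31 31]
(398, 216) [ 0.635 -0.13   0.003] [141 136 127]
(262, 260) [0.594 0.136 0.008] [31 30 32]
(310, 300) [0.506 0.06  0.01 ] [20 20 19]
(370, 303) [ 0.482 -0.045  0.023] [161 120  76]
head 2338 mean [0.5719 0.0847 0.1585] rect [0.5601 0.0854] [0.0559 0.1679] 88.52
knob 117 mean [0.5375 0.0863 0.2068] rect [0.5376 0.0863] [0.0164 0.0162] 81.87
bar 672 mean [0.4887 0.0868 0.173 ] rect [0.4972 0.0892] [0.0952 0.0271] 2.68
base 3211 mean [0.5188 0.0813 0.0081] rect [0.5378 0.0855] [0.1091 0.1898] 88.3
tape 574 mean [ 0.4869 -0.0213  0.0241] rect [ 0.4878 -0.0212] [0.0609 0.0613] 79.2
mouse 1793 mean [0.6168 0.2619 0.0307] rect [0.554  0.1613] [0.3201 0.1092] 57.37
mug 446 mean [ 0.6113 -0.1103  0.1165] rect [ 0.5479 -0.0332] [0.0789 0.2986] 39.97
```

```bash
python3 - <<'E'
import cv2
a=cv2.imread("pics/top0.png")[195:350,240:340];b=cv2.imread("pics/side0.png")[215:350,255:375]
a=cv2.resize(a,(387,600),interpolation=2);b=cv2.resize(b,(400,450),interpolation=2)
b=cv2.copyMakeBorder(b,0,150,0,0,0);cv2.imwrite("pics/crop0.png",cv2.hconcat([a,b]))
E
```

```text
(no output)
```

View pics/crop0.png

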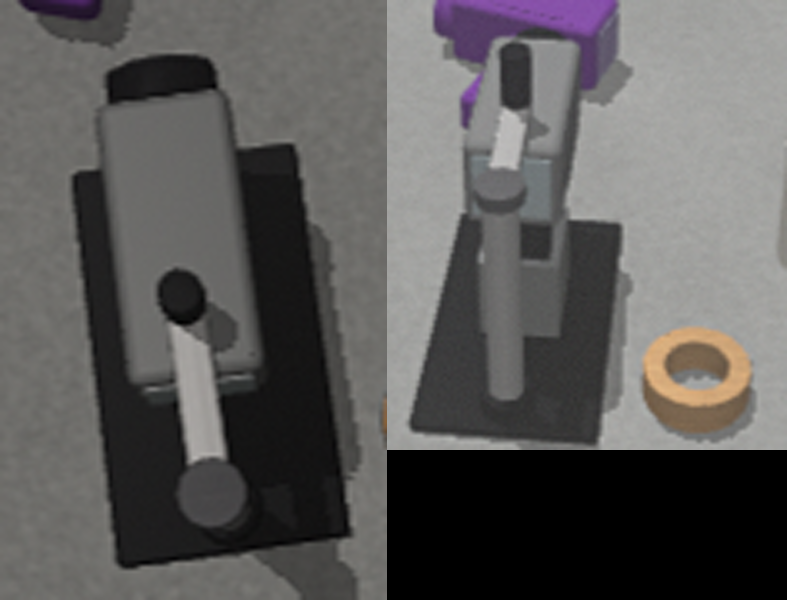

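The crop confirms it: grey imager in the dock, bar over its head, and the brown-tan roll as the tape. First I'll write a helper that turns a world target into tool-frame shifts, then go to the knob.

```bash
cat >> h.py <<'E'
from scipy.spatial.transform import Rotation as Ro
def rel(pts,pos=None,rot=None):
    """pts: (x,y,z,yaw) world -> tool shifts mm, twist units"""
    o=get_obs();p=np.array(o["position"] if pos is None else pos);e=o["eef_rot"] if rot is None else rot
    R=Ro.from_euler("xyz",e,degrees=True).as_matrix()
    for x in pts:
        print(np.round(R.T@(np.array(x[:3])-p)*1000,1).tolist(), "twist",round(-(((x[3]-e[2])+180)%360-180)/5,2))
E
python3 -c "
from h import *
rel([(.5375,.0863,.25,-1.6)])"
```

```text
[465.6, 342.2, -27.7] twist -4.1
```

```bash
python3 -m creep '[[-1,[40,29,-20],-1],[-1,[80,59,-28],-2],[-1,[120,88,-28],-3],[-1,[160,117,-28],-4.1],[-1,[200,147,-28],-4.1]]'; python3 -c "
from h import *
rel([(.5375,.0863,.25,-1.6)])"
```

```text
t: 0.6
position: [0.3643, 0.3679, 0.2504]
eef_rot: [180.0, 0.0, -1.5]
ft_force: [0.9, 0.4, -0.2]
finger_gap: 0.0867
grip_force: 0.0
[180.5, 277.0, 0.4] twist 0.02
```

```bash
python3 -m creep '[[-1,[25,40,0],0],[-1,[51,80,0],0],[-1,[76,120,0],0],[-1,[102,160,0],0],[-1,[127,200,0],0]]' >/dev/null; python3 -m creep '[[-1,[20,30,0],0],[-1,[40,58,0],0],[-1,[53,77,0],0],[-1,[53,77,0],0],[-1,[53,77,0],0]]'; python3 -c "
from h import *
rel([(.5375,.0863,.181,-1.6)])"
```

```text
t: 1.6
position: [0.5357, 0.0875, 0.2499]
eef_rot: [180.0, 0.1, -1.7]
ft_force: [0.8, 0.1, -0.3]
finger_gap: 0.0869
grip_force: 0.0
[1.9, 1.1, 68.9] twist -0.02
```

```bash
python3 -m creep '[[-1,[2,1,30],0],[-1,[2,1,55],0],[-1,[2,1,69],0],[0.1,[2,1,69],0],[0.4,[2,1,69],0]]' 10 ; python3 -m creep '[[0.4,[0,0,0],0],[0.4,[0,0,0],0],[0.4,[0,0,0],0],[0.4,[0,0,0],0],[0.4,[0,0,0],0]]'; python3 - <<'E'
from h import *
p,d=read_camera("top");cv2.imwrite("pics/k1.png",cv2.resize(p[180:360,210:390,::-1],(600,600)))
H=np.array([.4642,.0878])
rel([(H[0]+.075*np.cos(a),H[1]+.075*np.sin(a),.181,np.degrees(a)) for a in np.radians(-1.6+np.arange(0,98,8))])
E
```

```text
t: 2.1
position: [0.5379, 0.0877, 0.1821]
eef_rot: [180.0, -0.0, -1.5]
ft_force: [0.4, -0.5, -0.4]
finger_gap: 0.0777
grip_force: 0.0
t: 2.6
position: [0.538, 0.0868, 0.1818]
eef_rot: [-180.0, -0.0, -1.6]
ft_force: [-0.1, -0.5, 0.6]
finger_gap: 0.0388
grip_force: 0.0
[1.2, 1.1, 0.7] twist -0.0
[0.5, -9.4, 0.7] twist -1.6
[-1.7, -19.6, 0.7] twist -3.2
[-5.3, -29.4, 0.7] twist -4.8
[-10.2, -38.7, 0.7] twist -6.4
[-16.3, -47.1, 0.7] twist -8.0
[-23.6, -54.6, 0.7] twist -9.6
[-31.8, -61.1, 0.7] twist -11.2
[-40.9, -66.3, 0.7] twist -12.8
[-50.6, -70.2, 0.7] twist -14.4
[-60.8, -72.8, 0.7] twist -16.0
[-71.2, -73.9, 0.7] twist -17.6
[-81.6, -73.5, 0.7] twist -19.2
```

View pics/k1.png

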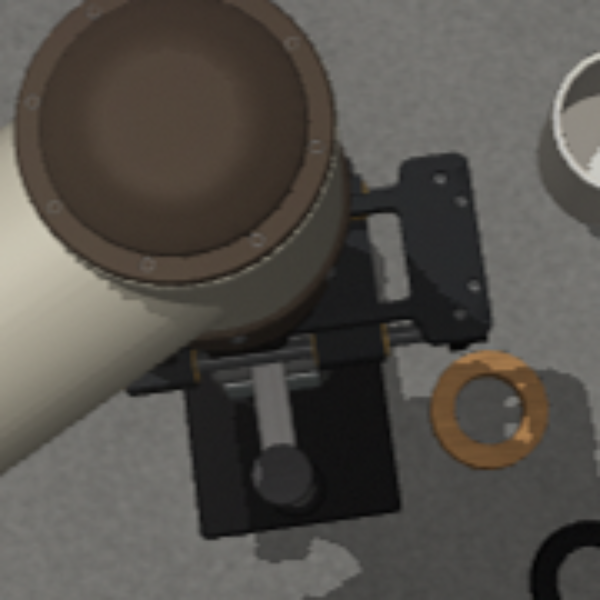

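The arm hides the knob, but the poses agree. I'll swing the latch now with the jaws caging the knob.

```bash
python3 -m creep '[[0.4,[1,1,1],0],[0.4,[0,-9,1],-1.6],[0.4,[-2,-20,1],-3.2],[0.4,[-5,-29,1],-4.8],[0.4,[-10,-39,1],-6.4]]'; python3 - <<'E'
from h import *
H=np.array([.4642,.0878])
rel([(H[0]+.075*np.cos(a),H[1]+.075*np.sin(a),.181,np.degrees(a)) for a in np.radians(-1.6+np.arange(32,110,8))])
E
```

```text
t: 3.15
position: [0.5289, 0.1258, 0.1802]
eef_rot: [180.0, 0.1, 30.7]
ft_force: [0.1, -1.1, 0.2]
finger_gap: 0.0264
grip_force: 0.5
[-0.0, 0.1, -0.8] twist 0.06
[-0.7, -10.4, -0.8] twist -1.54
[-2.8, -20.6, -0.8] twist -3.14
[-6.4, -30.5, -0.8] twist -4.74
[-11.2, -39.7, -0.8] twist -6.34
[-17.3, -48.2, -0.8] twist -7.94
[-24.6, -55.8, -0.8] twist -9.54
[-32.8, -62.3, -0.8] twist -11.14
[-41.8, -67.5, -0.7] twist -12.74
[-51.5, -71.5, -0.7] twist -14.34
```

```bash
python3 -m creep '[[0.4,[-1,-10,-1],-1.6],[0.4,[-3,-21,-1],-3.2],[0.4,[-6,-31,-1],-4.8],[0.4,[-11,-40,-1],-6.4],[0.4,[-17,-48,-1],-8]]'; python3 - <<'E'
from h import *
H=np.array([.4642,.0878])
rel([(H[0]+.075*np.cos(a),H[1]+.075*np.sin(a),.181,min(np.degrees(a),89)) for a in np.radians(-1.6+np.array([72,80,88,92,95]))])
E
```

```text
t: 3.65
position: [0.49, 0.159, 0.1814]
eef_rot: [180.0, 0.0, 70.7]
ft_force: [0.4, -2.2, -0.4]
finger_gap: 0.0263
grip_force: 0.5
[-0.7, -0.5, 0.4] twist 0.07
[-1.4, -10.9, 0.4] twist -1.53
[-3.5, -21.2, 0.4] twist -3.13
[-5.1, -26.1, 0.4] twist -3.65
[-6.5, -29.8, 0.4] twist -3.65
```

```bash
python3 -m creep '[[0.4,[-1,-11,0],-1.6],[0.4,[-3,-21,0],-3.2],[0.4,[-5,-26,0],-3.6],[0.4,[-6,-30,0],-3.6],[0.4,[-6,-31,0],-3.6]]'
```

```text
t: 4.15
position: [0.4624, 0.1636, 0.182]
eef_rot: [179.5, -0.0, 88.3]
ft_force: [15.6, -6.2, -8.8]
finger_gap: 0.0263
grip_force: 7.7
```

The stop is reached: force rose to 15.6 N. Next I'll back off slightly, open the jaws and rise.

```bash
python3 -m creep '[[0.4,[0,4,0],0],[-0.2,[0,4,0],0],[-0.8,[0,4,0],0],[-1,[0,4,-20],0],[-1,[0,4,-60],0]]'; python3 -m creep '[[-1,[0,0,-40],0],[-1,[0,40,-60],0],[-1,[0,90,-60],4],[-1,[0,140,-60],8],[-1,[0,190,-60],12]]'; python3 - <<'E'
from h import *
for n in("top","side"):
    p,d=read_camera(n);np.savez(f"{n}1.npz",p=p,d=d);cv2.imwrite(f"pics/{n}1.png",p[...,::-1])
z=np.load("top1.npz");W=cloud("top",d=z["d"]);Z=W[...,2]
V,U=np.mgrid[:480,:640];roi=(U>210)&(U<340)&(V>195)&(V<350)&(z["d"]>0)
for n,m in(("head",roi&(Z>.152)&(Z<.164)&(W[...,0]<.628)),("knob",roi&(Z>.2)&(Z<.212)),("base",roi&(Z>.004)&(Z<.012))):
    if m.sum()<5: print(n,m.sum());continue
    r=cv2.minAreaRect(W[m][:,:2].astype(np.float32));print(n,m.sum(),W[m].mean(0).round(4),np.round(r[0],4),np.round(r[1],4),round(r[2],2))
E
```

```text
t: 4.65
position: [0.4607, 0.1625, 0.2393]
eef_rot: [-179.6, 0.3, 88.3]
ft_force: [0.3, 0.6, 0.3]
finger_gap: 0.0505
grip_force: 0.0
t: 5.15
position: [0.6542, 0.1583, 0.3019]
eef_rot: [-180.0, -0.0, 62.2]
ft_force: [0.1, 0.1, 0.1]
finger_gap: 0.0845
grip_force: 0.0
head 2609 [0.5662 0.0849 0.1588] [0.5677 0.0852] [0.0559 0.1209] 88.52
knob 125 [0.465  0.1618 0.2067] [0.4653 0.1622] [0.0171 0.0173] 11.13
base 3448 [0.5228 0.082  0.0081] [0.5704 0.1161] [0.2375 0.2834] 80.5
```

View pics/top1.png

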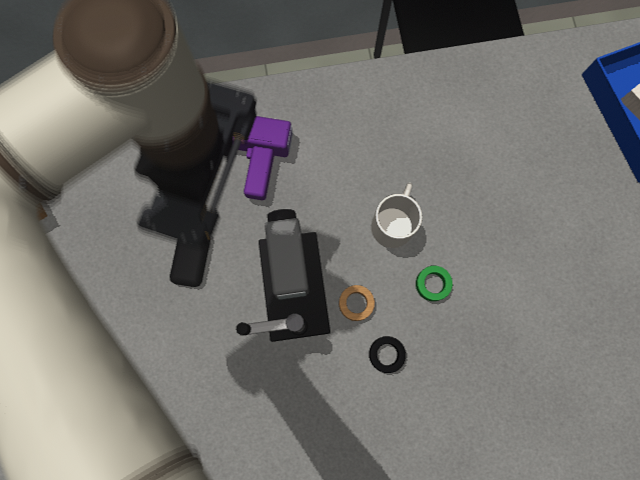

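Latch is open (knob at 243,328) and the imager is still docked. Now to the grasp, about 15 mm forward of the head centre.

```bash
python3 -c "
from h import *
print(np.round(get_obs()['joints'],1))
rel([(.581,.0848,.2,-1.5)])"
```

```text
[ 27.2  25.4  16.   -0.  -81.  125.1]
[-99.5, -32.5, 95.8] twist 12.76
```

```bash
python3 -m creep '[[-1,[-20,-7,0],1.6],[-1,[-40,-13,10],3.2],[-1,[-60,-20,20],4.8],[-1,[-80,-26,30],6.4],[-1,[-99,-32,40],8]]' >/dev/null; python3 -m creep '[[-1,[0,0,0],1.6],[-1,[0,0,0],3.2],[-1,[0,0,0],4.8],[-1,[0,0,0],4.8],[-1,[0,0,0],4.8]]';python3 -c "
from h import *
rel([(.581,.0848,.116,-1.5)])"
```

```text
t: 6.25
position: [0.5783, 0.0852, 0.2617]
eef_rot: [-180.0, 0.0, -1.2]
ft_force: [0.3, -0.7, -0.4]
finger_gap: 0.0871
grip_force: 0.0
[2.7, 0.3, 145.7] twist 0.06
```

```bash
python3 -m creep '[[-1,[3,0,35],0],[-1,[3,0,70],0],[-1,[3,0,105],0],[-1,[3,0,135],0],[-1,[3,0,146],0]]' >/dev/null; python3 -m creep '[[-1,[0,0,0],0],[0,[0,0,0],0],[0.5,[0,0,0],0],[1,[0,0,0],0],[1,[0,0,0],0]]' 35;python3 -m creep '[[1,[0,0,0],0],[1,[0,0,0],0],[1,[0,0,0],0],[1,[0,0,-5],0],[1,[0,0,-10],0]]'
```

```text
t: 7.25
position: [0.5823, 0.0852, 0.1167]
eef_rot: [-180.0, -0.1, -1.4]
ft_force: [0.2, -0.3, 1.1]
finger_gap: 0.0627
grip_force: 0.0
t: 7.75
position: [0.581, 0.0848, 0.1247]
eef_rot: [180.0, 0.1, -1.4]
ft_force: [-0.8, 0.2, -2.7]
finger_gap: 0.0558
grip_force: 35.0
```

Gripped at 35 N, gap 55.8 mm. Lifting to get the foot above the rim.

```bash
python3 -m creep '[[1,[0,0,-15],0],[1,[0,0,-30],0],[1,[0,0,-50],0],[1,[0,0,-70],0],[1,[0,0,-90],0]]' ; python3 -m creep '[[1,[0,0,-20],0],[1,[0,0,-40],0],[1,[0,0,-50],0],[1,[0,0,-50],0],[1,[0,0,-50],0]]'; python3 - <<'E'
from h import *
for n in("top","side"):
    p,d=read_camera(n);np.savez(f"{n}2.npz",p=p,d=d);cv2.imwrite(f"pics/{n}2.png",p[...,::-1])
a,b=[cv2.imread(f"pics/{n}2.png")[130:370,160:420] for n in("top","side")]
cv2.imwrite("pics/l2.png",cv2.resize(cv2.hconcat([a,b]),(800,369)))
E
```

```text
t: 8.25
position: [0.5811, 0.0849, 0.2156]
eef_rot: [180.0, 0.1, -1.4]
ft_force: [0.4, 0.3, -3.2]
finger_gap: 0.0558
grip_force: 35.0
t: 8.75
position: [0.5811, 0.0849, 0.2643]
eef_rot: [180.0, 0.1, -1.4]
ft_force: [-0.6, 0.2, -3.9]
finger_gap: 0.056
grip_force: 35.0
```

View pics/l2.png

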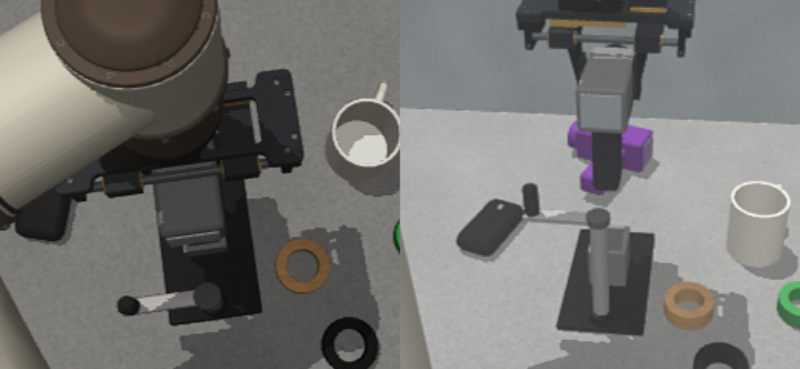

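Lifted clean and level, with the well empty in the side view. The tool can only shift and twist, so I'll tip the imager in the pads. I'll turn it to face right, then draw its grip's rear face back against the well's right rim.

```bash
python3 -c "
from h import *
rel([(.5555,.0036,.264,-91.5)])"; python3 -m creep '[[1,[0,8,0],1.5],[1,[-3,18,0],3],[1,[-6,30,0],4.5],[1,[-9,42,0],6],[1,[-12,54,0],7.5]]' 45 >/dev/null; python3 -c "
from h import *
rel([(.5555,.0036,.264,-91.5)])"
```

```text
[-23.5, 81.8, -0.0] twist 18.02
[7.6, 28.9, 0.3] twist 10.46
```

```bash
python3 -m creep '[[1,[2,6,0],1.5],[1,[4,12,0],3],[1,[6,18,0],4.5],[1,[8,24,0],6],[1,[8,29,0],7.5]]' >/dev/null; python3 -m creep '[[1,[0,0,0],1.5],[1,[0,0,0],3],[1,[0,0,20],3],[1,[0,0,40],3],[1,[0,0,60],3]]'; python3 - <<'E'
from h import *
print(get_obs()["position"])
rel([(.5555,.0036,.146,-91.5)])
for n in("top","side"):
    p,d=read_camera(n);np.savez(f"{n}3.npz",p=p,d=d);cv2.imwrite(f"pics/{n}3.png",p[...,::-1])
a,b=[cv2.imread(f"pics/{n}3.png")[130:370,200:460] for n in("top","side")]
cv2.imwrite("pics/l3.png",cv2.resize(cv2.hconcat([a,b]),(800,369)))
E
```

```text
t: 10.35
position: [0.5559, 0.0036, 0.2038]
eef_rot: [179.9, -0.0, -91.4]
ft_force: [0.1, 0.0, -3.4]
finger_gap: 0.0558
grip_force: 45.0
[0.55587284 0.00356938 0.20383132]
[-0.0, 0.3, 57.8] twist 0.02
```

View pics/l3.png

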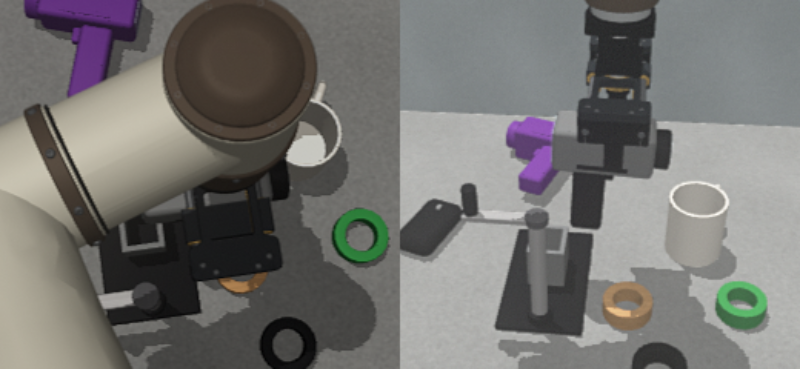

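The side view gives a clean profile. The imager is level, facing right, with its grip clear to the right of the well. I'll lower it and start levering.

```bash
python3 -m creep '[[1,[0,0,15],0],[1,[0,0,30],0],[1,[0,0,45],0],[1,[0,0,58],0],[1,[0,0,58],0]]'; python3 -m creep '[[1,[-8,0,0],0],[1,[-13,0,-2],0],[1,[-18,0,-4],0],[1,[-22,0,-5.5],0],[1,[-26,0,-7],0]]'; cat >> h.py <<'E'
def tilt():
    p,d=read_camera("side");W=cloud("side",d=d);P=p.astype(int)
    o=get_obs();g=np.array(o["position"])+[0,0,.019]
    nx=W[...,0]-g[0]
    m=(abs(nx+.028)<.009)&(abs(W[...,1]-g[1])<.12)&(abs(W[...,2]-g[2])<.1)&(P.max(-1)>75)&(P.max(-1)-P.min(-1)<25)&(d>0)
    m=cv2.morphologyEx(m.astype(np.uint8),cv2.MORPH_OPEN,np.ones((3,3)))>0
    r=cv2.minAreaRect(W[m][:,1:].astype(np.float32));print("head",m.sum(),np.round(r[0],3),np.round(r[1],3),round(r[2],1))
    m=(abs(nx+.014)<.01)&(abs(W[...,1]-g[1]-.05)<.12)&(W[...,2]<g[2]-.04)&(W[...,2]>g[2]-.16)&(P.max(-1)<60)&(d>0)
    r=cv2.minAreaRect(W[m][:,1:].astype(np.float32));print("grip",m.sum(),np.round(r[0],3),np.round(r[1],3),round(r[2],1))
    return p
E
python3 - <<'E'
from h import *
p=tilt();cv2.imwrite("pics/s4.png",p[...,::-1])
E
```

```text
t: 10.95
position: [0.5555, 0.0034, 0.1462]
eef_rot: [179.8, -0.1, -91.4]
ft_force: [-0.2, -0.5, -4.0]
finger_gap: 0.0555
grip_force: 45.0
t: 11.45
position: [0.5571, 0.0287, 0.1553]
eef_rot: [180.0, -0.2, -91.4]
ft_force: [0.7, -6.0, -5.7]
finger_gap: 0.0558
grip_force: 45.0
head 936 [0.039 0.169] [0.056 0.12 ] 83.2
grip 643 [0.041 0.089] [0.088 0.044] 85.0
```

It works: the head is now about 6.8° nose-up at 6 N. I'll continue along the arc.

```bash
python3 -m creep '[[1,[-5,0,-1],0],[1,[-10,0,-2],0],[1,[-14,0,-3],0],[1,[-19,0,-4],0],[1,[-24,0,-4],0]]'; python3 -m creep '[[1,[-5,0,0],0],[1,[-10,0,0],0],[1,[-15,0,0],0],[1,[-20,0,0],0],[1,[-20,0,0],0]]'; python3 - <<'E'
from h import *
p=tilt();cv2.imwrite("pics/s5.png",cv2.resize(p[130:370,200:460,::-1],(650,600)))
E
```

```text
t: 12.0
position: [0.5576, 0.0523, 0.1598]
eef_rot: [180.0, -0.2, -91.3]
ft_force: [-0.5, -6.6, -1.6]
finger_gap: 0.0561
grip_force: 45.0
t: 12.5
position: [0.5581, 0.0728, 0.1598]
eef_rot: [180.0, -0.2, -91.3]
ft_force: [-0.6, -5.7, -2.4]
finger_gap: 0.0554
grip_force: 45.0
head 957 [0.076 0.172] [0.056 0.122] 64.3
grip 699 [0.052 0.096] [0.089 0.046] 69.3
```

View pics/s5.png

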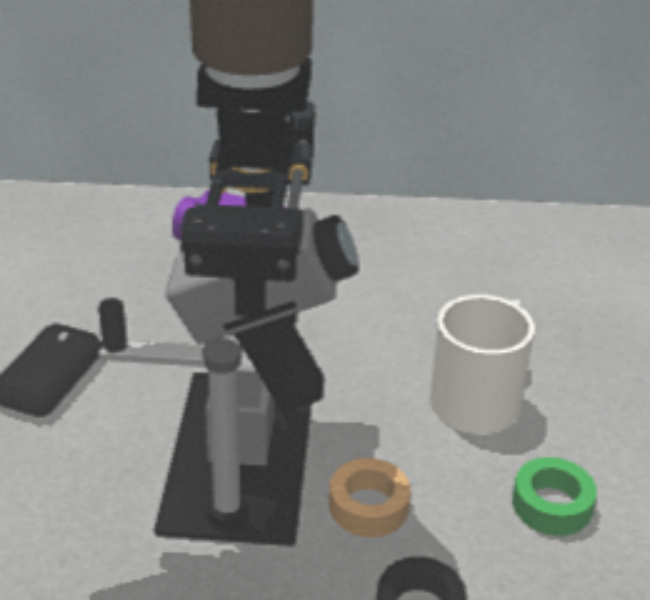

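Nose-up is now about 25.7°, and the bar and tape are untouched. Another 19 mm or so should do it.

```bash
python3 -m creep '[[1,[-5,0,0],0],[1,[-10,0,0],0],[1,[-15,0,1],0],[1,[-18,0,1],0],[1,[-18,0,1],0]]'; python3 -c "
from h import *
tilt()"
```

```text
t: 13.05
position: [0.5583, 0.0904, 0.1586]
eef_rot: [179.9, -0.2, -91.3]
ft_force: [-0.4, -7.4, -3.0]
finger_gap: 0.0557
grip_force: 45.0
head 909 [0.09  0.171] [0.055 0.122] 56.0
grip 687 [0.056 0.099] [0.09  0.041] 59.0
```

```bash
python3 -m creep '[[1,[-2,0,0],0],[1,[-3,0,0],0],[1,[-3,0,0],0],[1,[0,0,-10],0],[1,[5,0,-25],0]]'; python3 -m creep '[[1,[5,0,-20],0],[1,[10,0,-50],0],[1,[10,0,-80],0],[1,[10,0,-110],0],[1,[10,0,-140],0]]'; python3 -m creep '[[1,[0,0,-15],0],[1,[0,0,-25],0],[1,[0,0,-30],0],[1,[0,0,-30],0],[1,[0,0,-30],0]]';python3 - <<'E'
from h import *
p=tilt();cv2.imwrite("pics/s6.png",cv2.resize(p[50:370,180:460,::-1],(525,600)))
E
```

```text
t: 13.6
position: [0.5587, 0.0876, 0.1833]
eef_rot: [-180.0, 0.1, -91.4]
ft_force: [-0.2, -0.2, -3.1]
finger_gap: 0.0555
grip_force: 45.0
t: 14.1
position: [0.5585, 0.0777, 0.3256]
eef_rot: [-179.8, 0.2, -91.4]
ft_force: [1.3, 0.2, -3.9]
finger_gap: 0.0558
grip_force: 45.0
t: 14.6
position: [0.5579, 0.0768, 0.3515]
eef_rot: [179.9, -0.0, -91.4]
ft_force: [-0.2, -0.4, -4.0]
finger_gap: 0.0555
grip_force: 45.0
head 1665 [0.076 0.362] [0.056 0.122] 56.3
grip 1028 [0.043 0.296] [0.092 0.043] 55.2
```

View pics/s6.png

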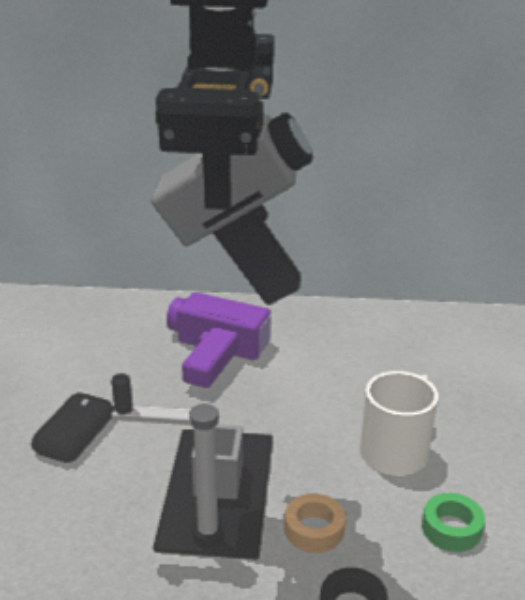

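The imager is held nose-up at about 34°, with its foot about 0.25 m up. The latch is open and the mug, mouse and tape are in place. The tilt did not drift during the lift, so I'm handing in.

```bash
python3 -c "
from bench import *
print(job_done())"
```

```text
the job is handed in; nothing more can be done
None
```

I handed the job in at about 15 s: the latch is fully open, and the gripper holds the imager nose-up at about 34–35° with its foot about 0.25 m above the counter; the mug, mouse and tape were not touched.

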